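# Move the plug-in test gauge to the other quick coupling

### The job

Move the plug-in pressure gauge from the quick coupling it sits in to the empty one on the same air manifold: press that coupling's sprung collar right back and draw the gauge out so that the collar snaps forward again, then push the gauge upright fully home in the other coupling and let go, so that this collar snaps forward and locks it too. The couplings do not stand equally high, so work by feel: never load a coupling with more than about 40 N, and leave the other things on the bench where they are.

Things in the scene. Friction and masses are not known exactly. Their poses are not given: they have to be found in the camera images.
- manifold: Fixed air manifold: grey metal bar 42 x 190 x 34 mm on two steel feet, top face 46 mm above the bench, rigid feed pipe at its back. Origin on the bench under the bar's centre; y along the bar, z up. Two identical quick couplings stand upright on it at y = +55 and -55 mm; which one holds the gauge varies.
- outlet_a: Outlet (with its coupling) that holds the gauge at the start. Origin on the bar's top, on the coupling's axis; z up. The mouth (top of the fixed steel housing, 24 mm wide, bore 15.4 mm) is 57 mm above it. Round the housing slides a steel collar: ribbed skirt 34 mm in diameter, flat rim 48 mm in diameter, 5 mm thick, with a 26 mm hole that the gauge's square passes through.
- outlet_b: The empty outlet, with an identical coupling that is set to its own height on its long thread by a lock nut: its mouth is anywhere from 50 to 64 mm above this origin, and that is not measured. Origin on the bar's top, on the coupling's axis; z up.
- collar_a (a joint): How far the first coupling's collar is pressed down (m): 0 = forward, rim top 9.5 mm above the mouth; 0.008 = at its stop, rim 1.5 mm above the mouth; spring 2 to 5 N. Its catches free the plug beyond 0.006. The plug lifts 1 mm before it reaches them, so a collar rising with the fingers must start within 1 mm of its stop. The plug's nose then keeps it at 0.006 until it leaves.
- collar_b (a joint): The same for the empty coupling's collar. A plug pushed in spreads the catches itself from 16 to 10 mm before it is home (8 to 15 N of push, up to 20 N if off-centre), which draws the collar back 6 mm. The catches fall into the plug's groove when it is home and nothing holds the collar down.
- gauge: Pressure gauge, 0.1 to 0.17 kg. Origin on its axis under its brass square (20 x 20 mm, 15 high, corners cut), which rests on the mouth when home; z up. Round case above: dial faces own -x, 36 mm across in y-z, 17 thick in x, top 51 mm up. Plug below: 28 mm long, 14 thick, tip tapering to 8, groove 12 to 17.5 mm down. Pinch the square across x, low: fingertips then stand on the collar's rim.
- beaker_2: Bystander: small empty glass beaker, 53 mm in diameter, 64 mm high, behind the manifold. Origin under its centre.
- dropper_1: Bystander: brown dropper bottle, 37 mm in diameter, 102 mm high, behind the manifold. Origin under its centre.
- matchbox: Bystander: matchbox 36 x 53 x 15 mm, in front of the manifold. Origin under its centre.
- pen_1: Bystander: marker pen 135 mm long, 17 mm thick, lying in front of the manifold. Origin under its centre.
- petri_3: Bystander: covered petri dish, 91 mm in diameter, 16 mm high, to the right of the manifold. Origin under its centre.
Things that resemble listed ones, but are neither listed nor needed, are in the scene too. There is more than one size of the gauge; the job needs the largest.

How it is judged:
By the outcome, as a careful person would: the job done as asked, in the order asked, and still so for the second after the job is handed in, with the robot touching nothing.
It also fails if it takes over 48 s, if anything falls off the work surface, if the arm or the gripper's body presses on something with over 40 N, if the wrist force passes 120 N, or if a joint passes its speed limit or range.

### The arm

A 6-joint arm with a two-finger parallel gripper is mounted at the origin on a cart in front of the work surface, level with it; the furniture and walls round the work are solid. World frame = base frame: x ahead of the robot, y to its left, z up, the work surface at z = 0. Lengths are in m, angles in rad, forces in N, time in s.
With the tool pointing down it reaches from about 0.275 to 0.875 m from the base axis. Payload 12.5 kg.
Tool frame: the origin (TCP) lies at the very end of the fingers, on their centre line; the grasp point (between the pads) lies 19 mm behind it; z points along the fingers, y is the line along which they close (so a half turn about z gives the same grasp; the last joint's range is limited). The gripper opens to 85 mm and grips with 20 to 120 N. Pads are 22 mm wide; open, the fingers measure 114 mm over their backs; the gripper's body (76 mm by 85 mm) begins 54 mm behind the grasp point. The pads swing forward as they close: fully open they stand 13 mm farther back than shut.
Start: joints at [-1.432, 0.351, 1.652, -0, 1.139, -0.085], TCP at [0.122, -0.536, 0.231] pointing down, gripper open.
Joint ranges: [-2.75, 2.75], [-0.79, 2.1], [0.01, 2.65], [-1.57, 4.71], [0.07, 3.14], [-2.87, 2.87]. Speed limits (rad/s): [2.22, 2.22, 2.79, 3.14, 3.14, 3.14].

### API

Orientations are given as a 3x3 rotation matrix whose columns are the frame's x, y, z axes.
In Python, from bench import manip gives the robot as it stands. Calls block until the motion is done:
- manip.move_ptp(position, orientation): joint-space move of the TCP to a pose.
- manip.move_l(position, attitude=None, max_speed=0.15): straight line of the TCP; attitude=None keeps the orientation; max_speed is the mean speed in m/s.
- manip.move_j(angles): joint-space move.
- manip.set_gripper(opening, effort=None): opening from 0.0 (shut) to 1.0 (fully open); effort is the grip in N (None keeps the last); returns when the fingers have stopped.
- manip.dwell(seconds).
- manip.inverse_kinematics(position, orientation): joint angles nearest the present ones, or None.
- manip.grab_frame(name): name is "scene" or "top" or "wrist"; returns (picture, depth): 400x640x3 uint8, red, green, blue; 400x640 float32, m along the optical axis (not along the pixel's ray), 0 where there is no reading.
- manip.get_calibration(name): a dict with "camera_matrix" (3x3 intrinsics, pixels), "k1" (the pictures are not rectified: a ray, as slopes to the right and down, at radius r is drawn at 1 + k1 r^2 times it, then the intrinsics apply), "R" (3x3) and "t" (3): a world point X has camera coordinates R X + t. Camera axes: x right, y down, z forward; pixel columns grow to the right and rows downward; lengths in m; the calibration is good to about 2 mm. A picture is of the moment at which its call begins: read the wrist's pose just before it. get_calibration takes no time and is no camera call; for the wrist camera it gives the pose at the moment of the call.
A pose or a line that the arm cannot do raises manip.Unreachable and nothing moves.
- manip.sign_off(): hands the job in; it is judged then, once.
Trained networks look in the newest picture that a camera, given by its name, has taken for a name from the list of things; names that differ only in an ending like _2 or _b are one class to them, and where a whole thing is asked for, a point or a joint stands for the part that bears it (a point fixed in the world has none). Each returns a list of dicts, best first, with "confidence" (0 to 1); they miss things now and then, are a little off and sometimes report something else, mostly with a low value. They report only what shows in the picture. A call takes as long as a camera call. They do not tell look-alikes from the thing itself.
- manip.look_for(camera, name): "at" ([x, y, z] in m, in world coordinates, good to about 4 mm: the middle of the surface that is visible of it).
Readings, each from a call of its own:
- manip.current_time(): time.
- manip.current_qpos(): joint angles.
- manip.current_joint_vel(): joint speeds.
- manip.current_joint_torque(): joint torques, N m.
- manip.current_ee_pos(): TCP position.
- manip.current_tcp_rot(): TCP orientation.
- manip.current_force(): force on the tool from outside, world axes, zero at the start.
- manip.current_ft_torque(): the same for the moment, N m.
- manip.current_grip_width(): opening from 0.0 (shut) to 1.0 (fully open).
- manip.current_grip_force(): force on a finger pad.
Only numpy, scipy, OpenCV 4.12 (cv2) and the standard library are available. Lean on these libraries where they do the work, as an engineer would, in place of code of your own. Each camera call takes 0.05 s, during which the arm holds its last target. There are 200 camera calls.

## Working session

There is one attempt and no reset: what is moved stays moved. The work goes in short steps, each a Python script; the robot and the scene stay as the last script left them, time stands still between calls to the robot, and variables do not carry over. Pictures are saved under pics/ and viewed, at most 10 in all, crops included, and the job is handed in when it is done.

```bash
mkdir -p pics; ls
cat > h.py <<'E'
from bench import manip as m
import numpy as np, cv2
def save(n,p): cv2.imwrite('pics/'+p+'.png',cv2.cvtColor(n,cv2.COLOR_RGB2BGR))
def w2p(X,c):
    p=c['R']@np.asarray(X)+c['t'];x,y=p[:2]/p[2];s=1+c['k1']*(x*x+y*y);K=np.array(c['camera_matrix'])
    return np.array([K[0,0]*x*s+K[0,2],K[1,1]*y*s+K[1,2]])
def cloud(d,c):
    K=np.array(c['camera_matrix']);v,u=np.mgrid[:d.shape[0],:d.shape[1]].astype(float)
    pts=np.stack([u.ravel(),v.ravel()],1).reshape(-1,1,2)
    n=cv2.undistortPoints(pts,K,np.array([c['k1'],0,0,0.]))[:,0]
    P=np.c_[n,np.ones(len(n))]*d.reshape(-1,1)
    return ((P-np.asarray(c['t']))@np.asarray(c['R'])).reshape(d.shape+(3,))
E
python3 - <<'E'
from h import *
for n in ['scene','top']:
    f,d=m.grab_frame(n);save(f,n+'0');c=m.get_calibration(n);np.savez('pics/'+n,f=f,d=d,**{k:np.array(v) for k,v in c.items()})
    for t in ['manifold','outlet_a','gauge','beaker_2','dropper_1','matchbox','pen_1','petri_3']:
        print(n,t,[(np.round(r['at'],3).tolist(),round(r['confidence'],2),w2p(r['at'],c).astype(int).tolist()) for r in m.look_for(n,t)])
print(m.current_time())
E
```

```text
pics
scene manifold [([0.482, -0.024, 0.033], 0.92, [280, 233])]
scene outlet_a [([0.494, -0.067, 0.089], 0.89, [302, 210]), ([0.498, -0.185, 0.018], 0.72, [358, 266]), ([0.489, 0.046, 0.096], 0.66, [253, 191]), ([0.588, -0.067, 0.046], 0.38, [332, 213])]
scene gauge [([0.498, -0.06, 0.136], 0.68, [300, 183]), ([0.676, -0.075, 0.037], 0.67, [360, 203]), ([0.41, -0.194, 0.035], 0.56, [332, 283])]
scene beaker_2 [([0.578, 0.057, 0.048], 0.63, [281, 198])]
scene dropper_1 [([0.591, -0.07, 0.044], 0.77, [334, 214])]
scene matchbox [([0.412, -0.085, 0.011], 0.64, [280, 271]), ([0.497, -0.185, 0.016], 0.23, [358, 267])]
scene pen_1 [([0.412, 0.023, 0.016], 0.93, [235, 248])]
scene petri_3 [([0.497, -0.184, 0.014], 0.74, [357, 268]), ([0.585, -0.069, 0.045], 0.47, [332, 214])]
top manifold [([0.495, -0.005, 0.044], 0.62, [284, 222])]
top outlet_a [([0.496, 0.05, 0.117], 0.81, [250, 216]), ([0.494, -0.06, 0.112], 0.52, [313, 218])]
top gauge [([0.415, -0.197, 0.049], 0.67, [387, 266]), ([0.499, -0.058, 0.147], 0.49, [311, 212])]
top beaker_2 [([0.594, 0.064, 0.027], 0.72, [252, 174]), ([0.496, -0.056, 0.145], 0.62, [310, 214])]
top dropper_1 [([0.594, -0.065, 0.051], 0.81, [316, 171]), ([0.493, -0.061, 0.11], 0.72, [313, 218])]
top matchbox [([0.408, -0.078, 0.017], 0.88, [323, 269]), ([0.494, 0.052, 0.115], 0.39, [248, 217])]
top pen_1 [([0.416, 0.032, 0.017], 0.8, [266, 265])]
top petri_3 [([0.505, -0.179, 0.014], 0.65, [375, 220])]
0.9
```

View pics/scene0.png

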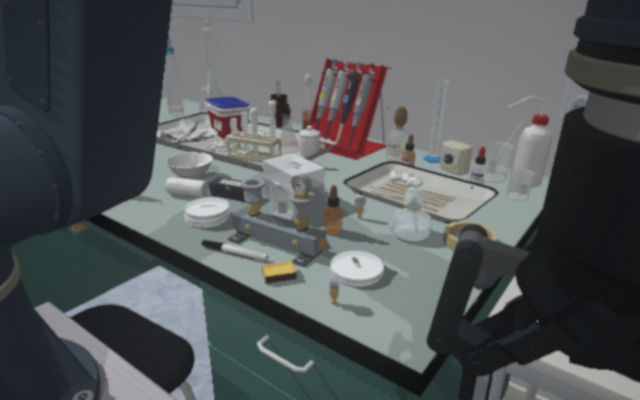

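View pics/top0.png

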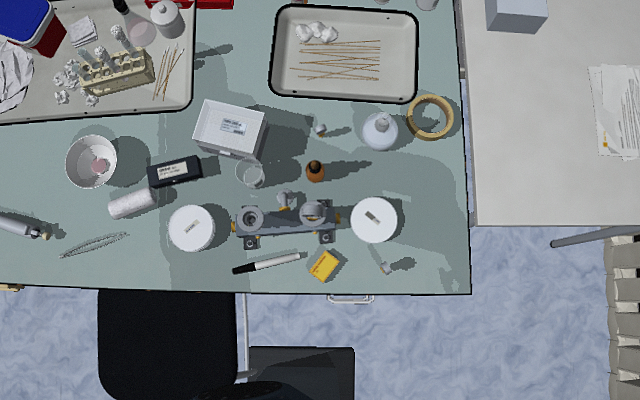

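The scene view (300,183) and top view (311,212) show a gauge standing in the right-hand coupling, and the empty coupling is at top (250,216). Possible mix-ups are the small loose gauge at scene (332,283) / top (387,266) and another at scene (360,203) / top (320,128). By the description I choose the one in the coupling, and will check it from close by.

Run:
```python
from h import *
for s in (1,-1):
    R=np.array([[0,s,0],[s,0,0],[0,0,-1.]])
    print(s,m.inverse_kinematics([0.49,-0.0,0.36],R), m.inverse_kinematics([0.495,-0.06,0.12],R))
R=np.array([[0,1,0],[1,0,0],[0,0,-1.]])
qs=[m.inverse_kinematics([0.47,-0.005,0.33],R*np.array([[1,s,s]]).T if 0 else np.array([[0,s,0],[s,0,0],[0,0,-1.]])) for s in (1,-1)]
qs=[q for q in qs if q is not None]
q=min(qs,key=lambda q:abs(q[5]))
m.move_j(q)
c=m.get_calibration('wrist');f,d=m.grab_frame('wrist');save(f,'w1')
np.savez('pics/w1',f=f,d=d,**{k:np.array(v) for k,v in c.items()})
for t in ['outlet_a','gauge','manifold']:
    print(t,[(np.round(r['at'],3).tolist(),round(r['confidence'],2),w2p(r['at'],c).astype(int).tolist()) for r in m.look_for('wrist',t)])
print(m.current_time(),m.current_tcp_rot(),m.current_ee_pos(),-c['R'].T@c['t'])
```

```text
1 [-9.50409754e-02  1.31556651e-01  1.61562258e+00 -4.44089210e-16
  1.39441342e+00 -9.50409754e-02] [-2.14016183e-01  4.12183309e-01  1.88196234e+00 -4.44089210e-16
  8.47447008e-01 -2.14016183e-01]
-1 None None
outlet_a [([0.494, 0.052, 0.117], 0.94, [348, 110]), ([0.5, -0.051, 0.111], 0.92, [351, 203])]
gauge [([0.412, -0.191, 0.043], 0.78, [285, 279]), ([0.499, -0.053, 0.153], 0.75, [354, 218]), ([0.677, -0.07, 0.045], 0.64, [479, 201])]
manifold [([0.497, 0.006, 0.045], 0.81, [346, 144])]
3.3917 [[ 8.12759740e-04  9.99999652e-01 -1.88201457e-04]
 [ 9.99999668e-01 -8.12769521e-04 -5.18970128e-05]
 [-5.20499591e-05 -1.88159215e-04 -9.99999981e-01]] [ 0.47001604 -0.00540556  0.32989813] [0.4699963  0.07398686 0.47309925]
```

View pics/w1.png

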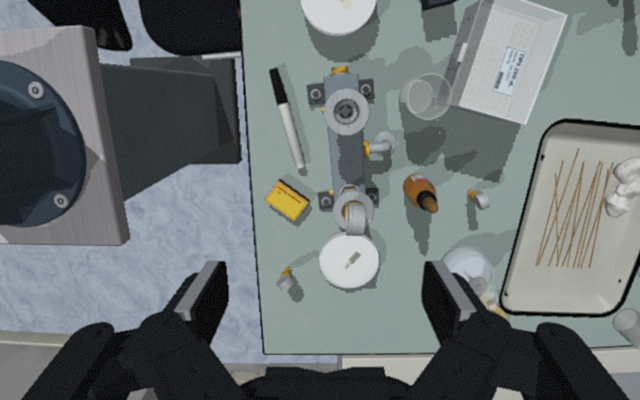

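The wrist view shows the empty coupling at (347,110), the gauge in its coupling at (353,212), and smaller loose gauges at (287,275) and (480,198). The bar is nearly along y. Next I measure axes, yaw and heights from depth.

Run:
```python
from h import *
z=np.load('pics/w1.npz');P=cloud(z['d'],z);ok=z['d']>0
def sel(x0,x1,y0,y1,z0,z1): 
    q=P[ok]; return q[(q[:,0]>x0)&(q[:,0]<x1)&(q[:,1]>y0)&(q[:,1]<y1)&(q[:,2]>z0)&(q[:,2]<z1)]
for y in (0.052,-0.056):
    q=sel(.46,.53,y-.035,y+.035,.09,.18)
    print(y,np.histogram(q[:,2],np.arange(.09,.18,.003)))
    h,e=np.histogram(q[:,2],np.arange(.09,.13,.001)); zz=e[h.argmax()]; r=q[abs(q[:,2]-zz)<.003]
    hull=cv2.minEnclosingCircle(r[:,:2].astype(np.float32)); print('rim z',zz,np.median(r[:,2]),hull,len(r))
    t=q[q[:,2]>.125]
    if len(t)>10: print('case',t.min(0),t.max(0),cv2.minAreaRect((t[:,:2]*1000).astype(np.float32)))
b=sel(.45,.55,-.03,.03,.035,.052); print('bar',cv2.minAreaRect((b[:,:2]*1000).astype(np.float32)),np.median(b[:,2]),np.percentile(b[:,0],[2,98]))
f=z['f'][60:260,250:450]; save(cv2.resize(f,(600,600),interpolation=cv2.INTER_CUBIC),'w1c')
```

```text
0.052 (array([ 55,  15,  19,  19, 128, 122,  10, 346, 841,   2,   0,   0,   0,
         0,   0,   0,   0,   0,   0,   0,   0,   0,   0,   0,   0,   0,
         0,   0,   0]), array([0.09 , 0.093, 0.096, 0.099, 0.102, 0.105, 0.108, 0.111, 0.114,
       0.117, 0.12 , 0.123, 0.126, 0.129, 0.132, 0.135, 0.138, 0.141,
       0.144, 0.147, 0.15 , 0.153, 0.156, 0.159, 0.162, 0.165, 0.168,
       0.171, 0.174, 0.177]))
rim z 0.11400000000000002 0.11444714320045166 ((0.4918954372406006, 0.04992266744375229), 0.02413850650191307) 1187
-0.056 (array([  1,   1,   2,   3,  11,  16,  36, 665,  62,  18,  36,  16,  10,
         5,   6,  26,  21,  34,  52,  86, 181, 138,   1,   0,   0,   0,
         0,   0,   0]), array([0.09 , 0.093, 0.096, 0.099, 0.102, 0.105, 0.108, 0.111, 0.114,
       0.117, 0.12 , 0.123, 0.126, 0.129, 0.132, 0.135, 0.138, 0.141,
       0.144, 0.147, 0.15 , 0.153, 0.156, 0.159, 0.162, 0.165, 0.168,
       0.171, 0.174, 0.177]))
rim z 0.11300000000000002 0.11296616537732024 ((0.5015239119529724, -0.059035129845142365), 0.02414291724562645) 743
case [ 0.49202076 -0.07563892  0.12540467] [ 0.5110431  -0.04093437  0.15619858] ((501.6144714355469, -58.67799377441406), (34.42436218261719, 17.248397827148438), 85.82477569580078)
bar ((510.8380126953125, -0.6640377044677734), (58.634185791015625, 76.80433654785156), 89.88906860351562) 0.04636771527849964 [0.47502138 0.53849947]
```

View pics/w1c.png

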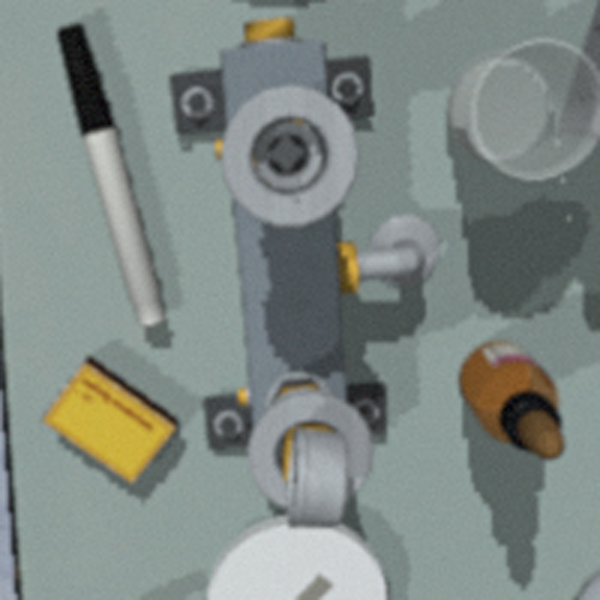

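The crop confirms the choice: a full-size gauge sits in the coupling with its case tilted slightly, at crop (320,475). The other coupling is empty, at crop (288,152). One closer look will fix its yaw and axis, then I approach.

Run:
```python
from h import *
m.set_gripper(0.40,30)
m.move_l([.495,-.10,.25],max_speed=.25)
c=m.get_calibration('wrist');f,d=m.grab_frame('wrist');save(f,'w2')
np.savez('pics/w2',f=f,d=d,**{k:np.array(v) for k,v in c.items()})
P=cloud(d,c);ok=d>0;q=P[ok]
def box(q,x0,x1,y0,y1,z0,z1): return q[(q[:,0]>x0)&(q[:,0]<x1)&(q[:,1]>y0)&(q[:,1]<y1)&(q[:,2]>z0)&(q[:,2]<z1)]
for y in (.05,-.059):
    q1=box(q,.46,.535,y-.032,y+.032,.105,.119)
    h,e=np.histogram(q1[:,2],np.arange(.105,.119,.001));zz=e[h.argmax()]+.0005
    r=q1[abs(q1[:,2]-zz)<.003]; print('rim',np.median(r[:,2]),cv2.minEnclosingCircle(r[:,:2].astype(np.float32)),len(r))
t=box(q,.48,.525,-.085,-.035,.13,.17);print('case',len(t),t.min(0),t.max(0))
for zl in (.13,.145,.15): print(zl,cv2.minAreaRect((t[t[:,2]>zl][:,:2]*1000).astype(np.float32)))
print(m.current_time(),m.current_grip_width(),m.current_force())
```

```text
rim 0.1143960977280355 ((0.4921899735927582, 0.04326056316494942), 0.023074407130479813) 940
rim 0.11310008206223655 ((0.5015125870704651, -0.059299539774656296), 0.023921748623251915) 1373
case 1079 [ 0.49210492 -0.07599725  0.1348317 ] [ 0.51117901 -0.04144147  0.15543172]
0.13 ((501.69183349609375, -59.16685104370117), (34.4272346496582, 16.969867706298828), 85.90257263183594)
0.145 ((501.7149353027344, -58.77101135253906), (31.211246490478516, 16.959915161132812), 85.84666442871094)
0.15 ((501.6759948730469, -59.192474365234375), (24.472681045532227, 16.913692474365234), 86.09053802490234)
4.65 0.401535279771651 [0.16273258 0.84642583 0.31023775]
```

View pics/w2.png

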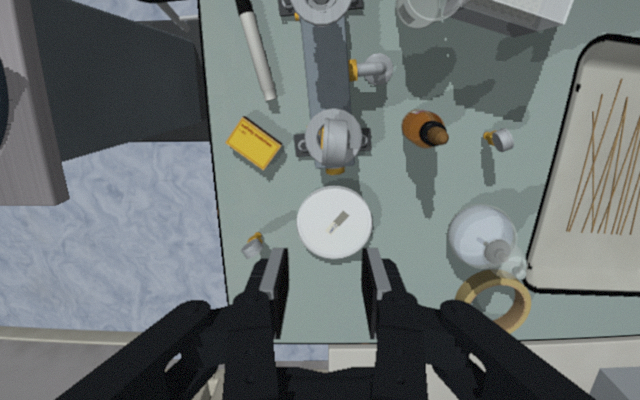

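The close view shows the gauge at (333,140) in its coupling, with nothing in the fingers' way. Its yaw is about -4° and its axis (0.5016, -0.0591). Now I descend and press the collar by feel.

```bash
cat >> h.py <<'E'
psi=np.radians(-4.05);c_,s_=np.cos(psi),np.sin(psi)
R=np.array([[c_,-s_,0],[s_,c_,0],[0,0,1]])@np.array([[0,1,0],[1,0,0],[0,0,-1.]])
A=np.array([.5016,-.0591])
B=A+.110*np.array([-.0096,.109])/np.hypot(.0096,.109)
E
python3 - <<'E'
from h import *
m.move_l([*A,.21],R,max_speed=.2)
m.set_gripper(0.32)
m.move_l([*A,.122],max_speed=.12)
f0=m.current_force();print(m.current_time(),f0,m.current_ee_pos())
z=.122
while z>.098:
    z-=.001; m.move_l([*A,z],max_speed=.02); f=m.current_force()-f0
    print(round(z,4),np.round(f,1),round(m.current_ee_pos()[2],4),round(m.current_time(),2))
    if f[2]>11: break
E
```

```text
6.2167 [-0.20985808  0.22414924 -0.19000351] [ 0.50195878 -0.05920907  0.12257294]
0.121 [ 1.1 -0.4  0.8] 0.1214 6.47
0.12 [ 0.1 -0.1  0.4] 0.12 6.72
0.119 [0.1 0.1 0.3] 0.1189 6.97
0.118 [-0.   0.1  0.1] 0.1179 7.22
0.117 [ 0.5 -1.2  1. ] 0.1169 7.47
0.116 [ 1.  -0.5  0.9] 0.1159 7.72
0.115 [-0.7  0.3 -0. ] 0.1149 7.97
0.114 [-0.3 -0.5  0.1] 0.1139 8.22
0.113 [-0.4 -0.5  0.6] 0.1129 8.47
0.112 [ 1.1 -1.   1.5] 0.1121 8.72
0.111 [ 1.1 -0.9  1.7] 0.111 8.97
0.11 [1.5 0.1 2.1] 0.11 9.22
0.109 [0.9 0.  3. ] 0.109 9.47
0.108 [1.  0.3 2.4] 0.108 9.72
0.107 [ 1.6 -0.1  3.4] 0.107 9.97
0.106 [ 2.4 -0.1  3.9] 0.106 10.22
0.105 [ 2.1 -0.1  4.9] 0.105 10.47
0.104 [ 0.3 -0.7  7.7] 0.1043 10.72
0.103 [-3.   0.  19.9] 0.1041 10.97
```

Run:
```python
from h import *
def st(n): print(n,round(m.current_time(),2),np.round(m.current_force(),1),np.round(m.current_ee_pos(),4),round(m.current_grip_width(),3),round(m.current_grip_force(),1))
m.move_l([*A,.1034],max_speed=.02);st('relax')
m.set_gripper(0.0,25);st('close')
m.dwell(.2);st('')
m.set_gripper(0.0,60);st('60')
```

```text
relax 11.22 [-1.2  1.2 14.6] [ 0.5018 -0.0591  0.1041] 0.323 7.3
close 11.43 [-1.2  0.5 17.1] [ 0.5023 -0.0592  0.1045] 0.227 38.7
 11.63 [-1.2  0.9 16.9] [ 0.5023 -0.0593  0.1045] 0.228 38.7
60 11.85 [-1.3  0.4 18.7] [ 0.5023 -0.0592  0.1046] 0.218 66.9
```

Run:
```python
from h import *
def st(n): print(n,round(m.current_time(),2),np.round(m.current_force(),1),np.round(m.current_ee_pos(),4),round(m.current_grip_width(),3),round(m.current_grip_force(),1))
for z in (.1045,.106,.108,.110,.113,.117):
    m.move_l([*A,z],max_speed=.03);st(z)
    if m.current_force()[2]<-25: print('stuck');break
else:
    m.move_l([*A,.168],max_speed=.08);st('up')
    f,d=m.grab_frame('wrist');save(f,'w3')
```

```text
0.1045 12.1 [3.1 0.4 6.7] [ 0.5022 -0.0592  0.1048] 0.212 63.3
0.106 12.35 [ 3.3 -1.   2.3] [ 0.5017 -0.0591  0.1059] 0.216 60.6
0.108 12.6 [ 5.2 -0.1  0.4] [ 0.5018 -0.0591  0.108 ] 0.222 59.4
0.11 12.85 [ 4.4 -0.1  0.9] [ 0.5018 -0.0591  0.11  ] 0.212 59.3
0.113 13.1 [ 3.7 -1.4  5.3] [ 0.5017 -0.0591  0.1132] 0.216 59.8
0.117 13.38 [ 3.  -1.2  1.3] [ 0.5013 -0.059   0.117 ] 0.215 59.4
up 14.18 [-0.   0.2 -1.3] [ 0.5011 -0.059   0.1675] 0.217 59.2
```

View pics/w3.png

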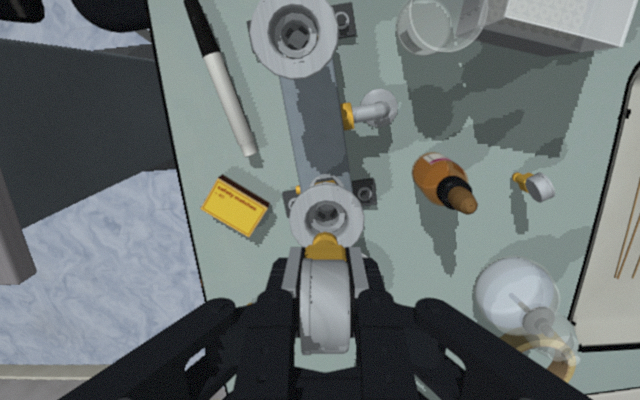

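The gauge is out and upright in the fingers at (327,300), and outlet A's collar looks forward at (325,215). Now I go across and insert by feel.

Run:
```python
from h import *
def st(n): print(n,round(m.current_time(),2),np.round(m.current_force(),1),np.round(m.current_ee_pos(),4),round(m.current_grip_width(),3))
b=B+[.0006,0]
m.move_l([*b,.168],max_speed=.12)
m.move_l([*b,.150],max_speed=.08);st('above')
f0=m.current_force();z=.150
while z>.098:
    z-=.002 if z>.126 else .001
    m.move_l([*b,z],max_speed=.02 if z<.126 else .03);f=m.current_force()-f0;st(round(z,4))
    if f[2]>(9 if z>.126 else 24) or np.hypot(*f[:2])>15: break
f,d=m.grab_frame('wrist');save(f,'w4')
```

```text
above 15.67 [ 0.   0.1 -1.3] [0.4924 0.0502 0.1497] 0.214
0.148 15.92 [ 0.9 -0.5 -1.5] [0.4926 0.0505 0.1482] 0.216
0.146 16.17 [ 0.6  0.  -1.6] [0.4925 0.0505 0.146 ] 0.215
0.144 16.42 [-0.4 -0.2 -1.7] [0.4925 0.0505 0.1439] 0.21
0.142 16.67 [ 0.1 -0.1 -1.8] [0.4925 0.0505 0.1419] 0.211
0.14 16.92 [-0.2 -0.2 -2.2] [0.4925 0.0505 0.1399] 0.214
0.138 17.17 [ 0.3  0.5 -2.1] [0.4925 0.0505 0.1379] 0.214
0.136 17.42 [-0.2 -0.1 -1.4] [0.4925 0.0505 0.1359] 0.215
0.134 17.67 [ 0.5  0.2 -1.9] [0.4925 0.0505 0.1339] 0.215
0.132 17.92 [ 0.4  0.3 -2.5] [0.4925 0.0505 0.1319] 0.212
0.13 18.17 [-0.2  0.  -2.5] [0.4925 0.0505 0.1299] 0.213
0.128 18.42 [ 0.   0.  -0.8] [0.4924 0.0505 0.1278] 0.21
0.126 18.67 [-0.3 -0.1 -1.2] [0.4925 0.0505 0.1259] 0.209
0.125 18.92 [ 1.   0.7 -1.6] [0.4925 0.0505 0.1249] 0.211
0.124 19.17 [-0.2  0.4 -1.2] [0.4925 0.0505 0.124 ] 0.215
0.123 19.42 [-0.2  1.2 -0.3] [0.4925 0.0505 0.123 ] 0.213
0.122 19.67 [-0.4  0.2 -2.1] [0.4925 0.0505 0.1219] 0.215
0.121 19.92 [-0.4 -0.1 -1.8] [0.4925 0.0505 0.1209] 0.209
0.12 20.17 [ 0.  -0.2 -0.7] [0.4925 0.0505 0.1199] 0.213
0.1
[... 224 characters left out ...]
.213
0.115 21.42 [-1.3 -1.3  0.5] [0.4925 0.0505 0.1149] 0.22
0.114 21.67 [-0.9 -0.8  1. ] [0.4925 0.0505 0.1139] 0.21
0.113 21.92 [-0.4 -0.9 -2.7] [0.4923 0.0505 0.1126] 0.216
0.112 22.17 [-0.8 -0.5 -4. ] [0.4924 0.0505 0.1117] 0.216
0.111 22.42 [-1.2 -0.3 -3.5] [0.4924 0.0505 0.1108] 0.213
0.11 22.67 [-1.4 -1.5 -2.5] [0.4924 0.0505 0.1099] 0.218
0.109 22.92 [-2.3 -1.5 -0.7] [0.4925 0.0505 0.109 ] 0.215
0.108 23.17 [-3.1 -1.5  1.6] [0.4926 0.0505 0.1081] 0.218
0.107 23.42 [-2.8 -0.9  1.4] [0.4927 0.0505 0.1071] 0.213
0.106 23.67 [-3.5  0.1  5.4] [0.4927 0.0505 0.1062] 0.213
0.105 23.92 [-7.3 -0.1 18. ] [0.4928 0.0505 0.106 ] 0.211
0.104 24.17 [-12.3  -0.7  32. ] [0.4929 0.0505 0.1059] 0.213
```

View pics/w4.png

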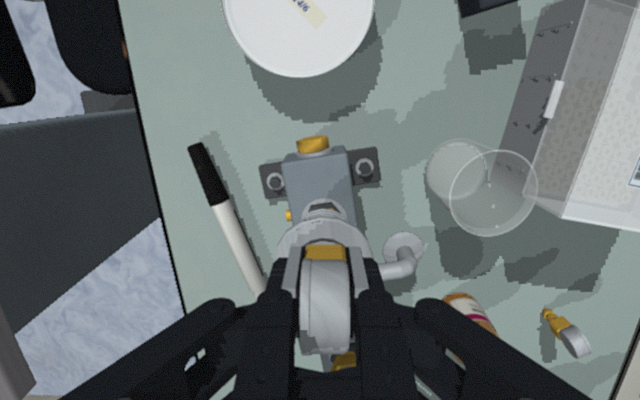

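The picture shows the gauge upright in coupling B at (327,300), with the fingers on its collar. Contact at z=0.106 agrees with being home. I'll relax, release, rise and check.

Run:
```python
from h import *
def st(n): print(n,round(m.current_time(),2),np.round(m.current_force(),1),np.round(m.current_ee_pos(),4),round(m.current_grip_width(),3))
b=B+[.0006,0]
m.move_l([*b,.1048],max_speed=.02);st('relax')
m.set_gripper(0.34,25);st('open')
for z in (.110,.114,.118): m.move_l([*b,z],max_speed=.03);st(z)
m.move_l([*b,.20],max_speed=.15)
b2=b+[0,-.06]
m.move_l([*b2,.25],max_speed=.2)
c=m.get_calibration('wrist');f,d=m.grab_frame('wrist');st('look');save(f,'w5')
P=cloud(d,c);q=P[d>0]
def box(q,x0,x1,y0,y1,z0,z1): return q[(q[:,0]>x0)&(q[:,0]<x1)&(q[:,1]>y0)&(q[:,1]<y1)&(q[:,2]>z0)&(q[:,2]<z1)]
for X in (B,A):
    q1=box(q,X[0]-.03,X[0]+.03,X[1]-.03,X[1]+.03,.095,.122)
    h,e=np.histogram(q1[:,2],np.arange(.095,.122,.001));zz=e[h.argmax()]+.0005
    r=q1[abs(q1[:,2]-zz)<.003];print('rim',np.median(r[:,2]),cv2.minEnclosingCircle(r[:,:2].astype(np.float32)),len(r))
t=box(q,B[0]-.03,B[0]+.03,B[1]-.03,B[1]+.03,.13,.18);print('case',t.min(0),t.max(0),np.percentile(t[:,2],99),cv2.minAreaRect((t[:,:2]*1000).astype(np.float32)))
```

```text
relax 24.47 [-7.8 -0.7 21.2] [0.4928 0.0505 0.106 ] 0.212
open 24.73 [1.1 0.4 5.7] [0.4939 0.0505 0.1055] 0.342
0.11 25.06 [ 2.8 -0.3  2.9] [0.4931 0.0505 0.1103] 0.34
0.114 25.34 [-0.8 -0.8  1. ] [0.4921 0.0505 0.1138] 0.343
0.118 25.62 [0.1 0.5 0.1] [0.4925 0.0505 0.1181] 0.337
look 26.92 [-0.5  0.1  0.4] [ 0.492  -0.0089  0.2487] 0.341
rim 0.11444119706003833 ((0.4917423129081726, 0.05015205591917038), 0.023956382647156715) 1506
rim 0.11302225364232199 ((0.501644492149353, -0.059141144156455994), 0.024155646562576294) 1404
case [0.48270572 0.03355008 0.13714953] [0.50159733 0.06830506 0.15777976] 0.15657294136486802 ((492.1428527832031, 50.79388427734375), (34.001529693603516, 16.814027786254883), 86.07083892822266)
```

View pics/w5.png

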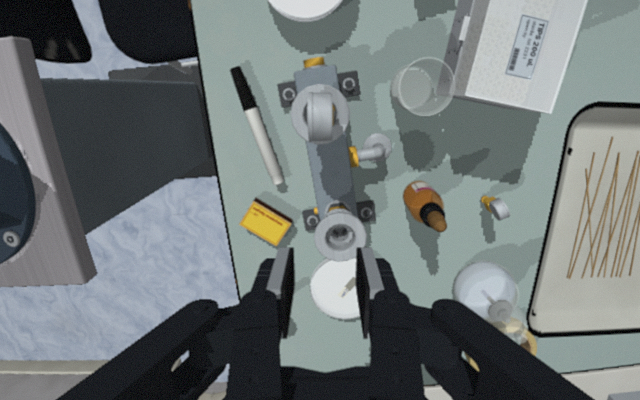

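Both collars are forward (rims at 0.1144 and 0.1130) and the gauge stands upright at (320,115) in B; A is empty at (341,237). A gentle nudge on its top with shut fingers will confirm that it is fully seated.

Run:
```python
from h import *
def st(n): print(n,round(m.current_time(),2),np.round(m.current_force(),1),np.round(m.current_ee_pos(),4),round(m.current_grip_width(),3))
b=np.array([.4926,.0505])
m.set_gripper(0.0,20)
m.move_l([*b,.175],max_speed=.15);m.move_l([*b,.160],max_speed=.06);st('')
f0=m.current_force();z=.160
while z>.151:
    z-=.0007;m.move_l([*b,z],max_speed=.02);st(round(z,4))
    if (m.current_force()-f0)[2]>10: break
m.move_l([*b,.175],max_speed=.08)
m.move_l([b[0],b[1]-.06,.25],max_speed=.2)
c=m.get_calibration('wrist');f,d=m.grab_frame('wrist');st('look')
q=cloud(d,c)[d>0]
for X in (B,A):
    k=q[(abs(q[:,0]-X[0])<.03)&(abs(q[:,1]-X[1])<.03)]
    r=k[(k[:,2]>.108)&(k[:,2]<.12)];print('rim',np.median(r[:,2]),k[:,2].max())
```

```text
28.5 [-0.4  0.2 -0.3] [0.4924 0.0503 0.1597] 0.001
0.1593 28.75 [-0.1 -0.1 -0.6] [0.4927 0.0505 0.1594] 0.002
0.1586 29.0 [-0.6  0.3 -0.3] [0.4926 0.0505 0.1586] -0.0
0.1579 29.25 [-0.7 -1.1  1. ] [0.4926 0.0505 0.1579] 0.001
0.1572 29.5 [-1.3 -0.3 -1.3] [0.4926 0.0505 0.1572] 0.0
0.1565 29.75 [ 0.   0.4 -0.2] [0.4926 0.0505 0.1565] -0.006
0.1558 30.0 [-0.1 -0.2 -0.8] [0.4926 0.0505 0.1557] 0.002
0.1551 30.25 [-0.2  0.1  3.9] [0.4928 0.0505 0.1553] 0.0
0.1544 30.5 [-1.6 -0.  10.6] [0.4932 0.0505 0.1552] -0.001
look 31.59 [-0.3  0.2 -0.5] [ 0.492  -0.0089  0.2487] 0.001
rim 0.11442229679622704 0.15777168691947435
rim 0.11292979336478623 0.11546071288978195
```

Hard contact at 0.1553 matches the expected height for a seated gauge, and both collars are forward. Handing in.

```bash
python3 -c "
from h import *
print(m.sign_off(),m.current_time())"
```

```text
the job is handed in; nothing more can be done
the job is handed in; nothing more can be done
```

The gauge is now upright, seated and locked in the other coupling with both collars forward; the highest force I read was 32 N, and I handed the job in at about 32 s.

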